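# Shut and lock the fittings cabinet

### The arm

A 7-joint arm with a two-finger parallel gripper is mounted at the origin on the work surface. World frame = base frame: x ahead of the robot, y to its left, z up, the work surface at z = 0. Lengths are in m, angles in rad, forces in N, time in s.
With the tool pointing down it reaches from about 0.35 to 0.9 m from the base axis. Payload 7.2 kg.
Tool frame: the origin (TCP) lies on the centre line of the jaws, within the pads' length; the fingertips stand 19 mm ahead of it and the grasp point (between the pads) is the TCP; z points along the fingers, y is the direction in which the jaws open and shut (so a half turn about z gives the same grasp; the last joint's range is limited). The gripper opens to 85 mm and grips with 20 to 120 N. Pads are 22 mm wide; open, the fingers measure 114 mm over their backs; the gripper's body (76 mm by 85 mm) begins 54 mm behind the grasp point. The pads swing forward as they close: fully open they stand 13 mm farther back than shut.
Start: joints at [-1.183, 0.411, -0.013, 1.596, 0.006, 1.134, -0.082], TCP at [0.275, 0.561, 0.25] pointing down, gripper open.
Joint ranges: [-2.95, 2.95], [-0.29, 1.99], [-1.47, 1.44], [0.14, 2.54], [-1.03, 4.17], [0.13, 1.85], [-2.86, 2.86]. Speed limits (rad/s): [2.39, 2.39, 3.01, 3.01, 3.14, 3.14, 3.14].

### API

Orientations are given as [roll, pitch, yaw] about the fixed x, y, z axes, in that order (R = Rz(yaw) Ry(pitch) Rx(roll)).
In Python, from station import robot gives the robot as it stands.
- The arm moves only by the tool send_rows, never from a script. Its arguments are lists of equal length, an entry for each row: "dp": the shift along the world's x, y, z in units of 50 mm (1.0 is 50 mm), a list of three; "turn": the turn, a rotation vector about the world's x, y, z in units of 8 degrees (1.0 is 8 degrees), a list of three; "claw": the closure, from -1 (fully open) to 1 (shut). In form: {"dp": [[x, y, z], ...], "turn": [[wx, wy, wz], ...], "claw": [claw, ...]}. A call has 1 to 5 rows; each row shifts and turns the pose as measured when the row begins; what a row does not reach is not made up. A row lasts 1/10 s, in which the tool goes at most 50 mm and 8.59 degrees, less where a joint would pass 70% of its speed; a pose out of reach is approached as far as the arm can. A call is refused whole if a number of a shift passes 1 or a number of a turn 1, either way. A call with a gripper value outside its range is refused whole. The fingers move at their own pace and stop on an object; the grip force is fixed at half the most. Time passes only in rows, so rows that do not move let the fingers close. It gives the time, the measured TCP pose, the force and the opening at its end, in the units of the state.
- robot.get_obs(): the state, without advancing time (a new reading comes with each control period).
- robot.get_image(name): name is "side" or "top"; returns a dict with "color" (400x640x3 uint8, blue, green, red), "K" (3x3 intrinsics, pixels), "rvec" (rotation vector, rad) and "tvec" (3), from world to camera coordinates, as OpenCV has them. Camera axes: x right, y down, z forward; pixel columns grow to the right and rows downward; lengths in m; the calibration is good to about 2 mm. A picture is of the moment at which its call begins. There is no depth.
- robot.job_done(): hands the job in, once; it reports no verdict.
Trained networks look in the newest picture that a camera, given by its name, has taken for a name from the list of things; names that differ only in an ending like _2 or _b are one class to them, and where a whole thing is asked for, a point or a joint stands for the part that bears it (a point fixed in the world has none). Each returns a list of dicts, best first, with "confidence" (0 to 1); they miss things now and then, are a little off and sometimes report something else, mostly with a low value. They report only what shows in the picture. A call takes as long as a camera call.
- robot.find_in(target, camera): "at" ([x, y, z] in m, in the coordinates of the camera as it stood for that picture, good to about 4 mm: the middle of the surface that is visible of it).
- robot.spot_point(target, camera): "at" ([x, y, z] in m, in the coordinates of the camera as it stood for that picture, good to about 4 mm: a listed point, or the origin of a listed thing).
The state is a dict: "clock": time; "q": joint angles; "joint_velocities": joint speeds; "joint_torque": joint torques, N m; "position": TCP position; "ee_rot": TCP orientation; "wrist_force": force on the tool from outside, world axes, zero at the start; "ft_torque": the same for the moment, N m; "finger_gap": finger opening in m.
Only numpy, scipy, OpenCV 4.12 (cv2) and the standard library are available. Lean on these libraries where they do the work, as an engineer would, in place of code of your own. Each camera call takes 0.05 s, during which the arm holds its last target.

### The job

Close up the fittings cabinet: with the fingertips, push the two open drawers fully home, gently, so that the pipe nipples standing in them do not topple; only then push the lock bar, which sticks out at the cabinet's right-hand end, all the way in. Pick nothing up and do not disturb the other fittings around.

Things in the scene. Friction and masses are not known exactly. Their poses are not given: they have to be found in the camera images.
- cabinet: grey steel cabinet fixed on the bench, 360 wide, 200 deep, 110 high, open front with three drawers side by side. Origin: on the bench under the middle of its front face (the face towards the robot). Its x axis points from the front to the back (the way the drawers are pushed shut), its y axis to the robot's left along the front, z up.
- drawer_a (a joint): drawer a (starts 50 to 80 open, a pipe nipple stands in it): 0 = fully home, grows (m) as it comes out towards the robot, up to 0.11; stays where it is left, about 2 N of friction plus light damping. The three drawers look the same and may be in any of the three places, 115 apart.
- drawer_a_front (a point): centre of the flat outer face of drawer a's front plate, moving with it; axes as the cabinet's. The plate is 88 wide, 90 high (8 to 98 above the bench), 14 thick, no protruding handle. Fully home, this face stands 14 in front of the cabinet's front face. The tray behind is 80 wide, 170 long, walls 72 and floor 16 above the bench.
- drawer_b (a joint): drawer b (starts 50 to 80 open, a pipe nipple stands in it): 0 = fully home, grows (m) as it comes out towards the robot, up to 0.11; stays where it is left, about 2 N of friction plus light damping. The three drawers look the same and may be in any of the three places, 115 apart.
- drawer_b_front (a point): centre of the flat outer face of drawer b's front plate, moving with it; axes as the cabinet's. The plate is 88 wide, 90 high (8 to 98 above the bench), 14 thick, no protruding handle. Fully home, this face stands 14 in front of the cabinet's front face. The tray behind is 80 wide, 170 long, walls 72 and floor 16 above the bench.
- drawer_c (a joint): drawer c (starts shut, empty): 0 = fully home, grows (m) as it comes out towards the robot, up to 0.11; stays where it is left, about 2 N of friction plus light damping. The three drawers look the same and may be in any of the three places, 115 apart.
- drawer_c_front (a point): centre of the flat outer face of drawer c's front plate, moving with it; axes as the cabinet's. The plate is 88 wide, 90 high (8 to 98 above the bench), 14 thick, no protruding handle. Fully home, this face stands 14 in front of the cabinet's front face. The tray behind is 80 wide, 170 long, walls 72 and floor 16 above the bench.
- lock_bar (a joint): flat steel lock bar along the front edge of the cabinet's top, 122 above the bench: 0 = farthest out beyond the right (-y) end, 0.055 = fully in, its push plate against the cabinet's side. Starts at 0 to 0.012, stays where left, about 2 N of friction. Its three small tongues, 12 wide, hang to 96 above the bench, 23 in front of the cabinet's face, in the gaps between the drawer fronts.
- lock_bar_end (a point): centre of the outer face of the push plate at the bar's right end, moving with it; axes as the cabinet's. The plate is 34 along the cabinet's x, 10 thick, 36 high (98 to 134 above the bench); it is pushed along the cabinet's +y.
- nipple_a_mid (a point): steel pipe nipple (short threaded tube) standing upright on the floor of drawer a, just behind its front plate, 27 in diameter, 45 high, loose. Point: its centre, half-way up, z along its length.
- nipple_b_mid (a point): steel pipe nipple (short threaded tube) standing upright on the floor of drawer b, just behind its front plate, 27 in diameter, 45 high, loose. Point: its centre, half-way up, z along its length.
- cap_mid (a point): round steel pipe cap on the bench to the left of the cabinet, 52 in diameter, 40 high, loose bystander. Point: its centre.
- elbow_mid (a point): steel pipe elbow standing on the bench to the right of the cabinet, 70 long, 48 wide, 70 high, loose bystander. Point: about its middle.
- hex_nipple_mid (a point): steel hexagon nipple standing on the back half of the cabinet's top, 50 across flats, 60 high, loose bystander. Point: its centre, half-way up.

How it is judged:
By the outcome, as a careful person would: the job done as asked, in the order asked, and still so for the second after the job is handed in, with the robot touching nothing.
It also fails if it takes over 51 s, if anything falls off the work surface, if the arm or the gripper's body presses on something with over 40 N, if the wrist force passes 120 N, or if a joint passes its speed limit or range.

## Working session

There is one attempt and no reset: what is moved stays moved. The work goes in short steps, Python scripts to look and compute and a tool call to move; the robot and the scene stay as the last step left them, time stands still between calls to the robot, and variables do not carry over. Pictures are saved under pics/ and viewed, and the job is handed in when it is done.

Besides the shell and the picture viewer there is one more tool, called after "Emit:" by a JSON object that holds its "api" and its "payload", one argument or row to a line. send_rows: Moves the arm, as the interface text tells. Its arguments: {"type":"object","properties":{"dp":{"type":"array","items":{"type":"array","items":{"type":"number"}}},"turn":{"type":"array","items":{"type":"array","items":{"type":"number"}}},"claw":{"type":"array","items":{"type":"number"}}},"required":["dp","turn","claw"]}

```bash
mkdir -p pics; ls
cat > h.py <<'E'
import numpy as np, cv2
from station import robot
def w(im,p):
    R=cv2.Rodrigues(np.array(im["rvec"],float))[0]; return R.T@(np.array(p)-np.array(im["tvec"]).ravel())
def pix(im,P):
    return cv2.projectPoints(np.array(P,float).reshape(-1,3),np.array(im["rvec"],float),np.array(im["tvec"],float),np.array(im["K"],float),None)[0].reshape(-1,2)
E
python3 - <<'E'
from h import *
print(robot.get_obs())
for c in ["side","top"]:
    im=robot.get_image(c); cv2.imwrite(f"pics/{c}0.png",im["color"])
    print(c,"campos",w(im,[0,0,0]))
    for t in ["cabinet","drawer_a_front","lock_bar_end","nipple_a_mid","cap_mid","elbow_mid","hex_nipple_mid"]:
        for d in robot.spot_point(t,c): print(t,w(im,d["at"]).round(3),round(d["confidence"],2), {k:v for k,v in d.items() if k not in("at","confidence")})
E
```

```text
pics
{'clock': 0.0, 'q': array([-1.18318228,  0.41188397, -0.01268911,  1.59708777,  0.00557046,
        1.13428872, -0.08221979]), 'joint_velocities': array([-0.00161463,  0.00019865, -0.00058391, -0.00247492,  0.00151808,
        0.00162906,  0.00142363]), 'joint_torque': array([-1.11939946e-03, -6.00654459e+01,  6.81896266e-01, -2.99428689e+01,
        1.38633492e-02,  1.06028473e-02, -2.31389077e-05]), 'position': array([0.27494863, 0.56073471, 0.24944518]), 'ee_rot': array([-3.13996301e+00,  9.86550843e-05,  2.68575025e+00]), 'wrist_force': array([ 0.35543752,  0.03021703, -0.92309768]), 'ft_torque': array([0.01153825, 0.01739469, 0.00887127]), 'finger_gap': 0.08535514201523611}
side campos [0.55700834 0.53869281 0.65010857]
cabinet [ 0.577  0.012 -0.002] 0.62 {}
drawer_a_front [0.51  0.138 0.05 ] 0.95 {}
lock_bar_end [ 0.557 -0.222  0.116] 0.64 {}
lock_bar_end [0.722 0.037 0.139] 0.27 {}
nipple_a_mid [0.567 0.146 0.039] 0.55 {}
cap_mid [0.522 0.273 0.017] 0.97 {}
elbow_mid [ 0.677 -0.253  0.038] 0.42 {}
hex_nipple_mid [0.719 0.037 0.145] 0.86 {}
top campos [0.58741156 0.00170103 0.96797672]
cabinet [0.574 0.019 0.   ] 0.79 {}
lock_bar_end [ 0.555 -0.223  0.117] 0.61 {}
nipple_a_mid [0.565 0.142 0.041] 0.47 {}
cap_mid [0.52  0.274 0.022] 0.69 {}
elbow_mid [ 0.674 -0.249  0.038] 0.83 {}
elbow_mid [0.517 0.275 0.022] 0.42 {}
hex_nipple_mid [0.717 0.032 0.14 ] 0.83 {}
```

View pics/side0.png

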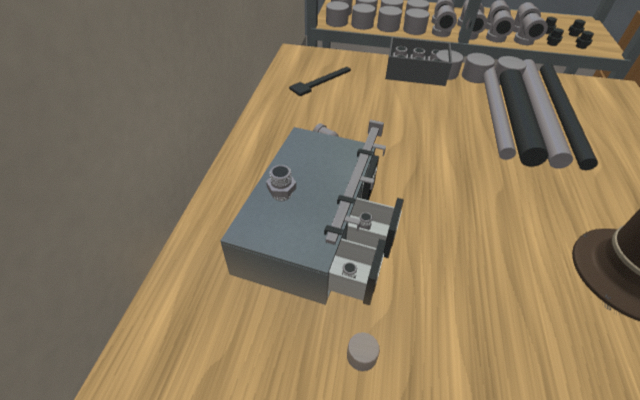

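View pics/top0.png

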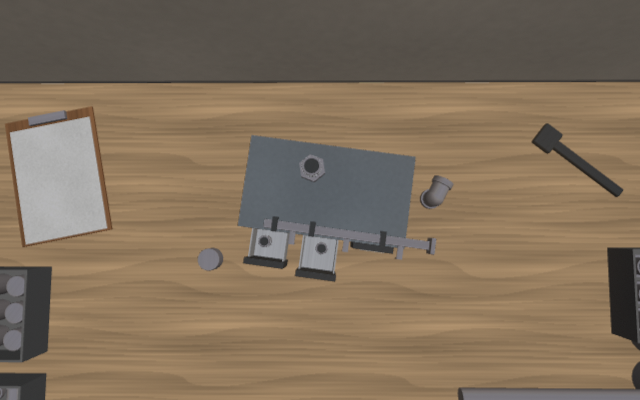

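Run:
```python
import cv2
a=cv2.imread("pics/top0.png")[120:290,190:460]; cv2.imwrite("pics/t1.png",cv2.resize(a,None,fx=2.9,fy=2.9,interpolation=2))
a=cv2.imread("pics/side0.png")[110:310,210:420]; cv2.imwrite("pics/s1.png",cv2.resize(a,None,fx=3,fy=3,interpolation=2))
```

```text
(no output)
```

View pics/t1.png

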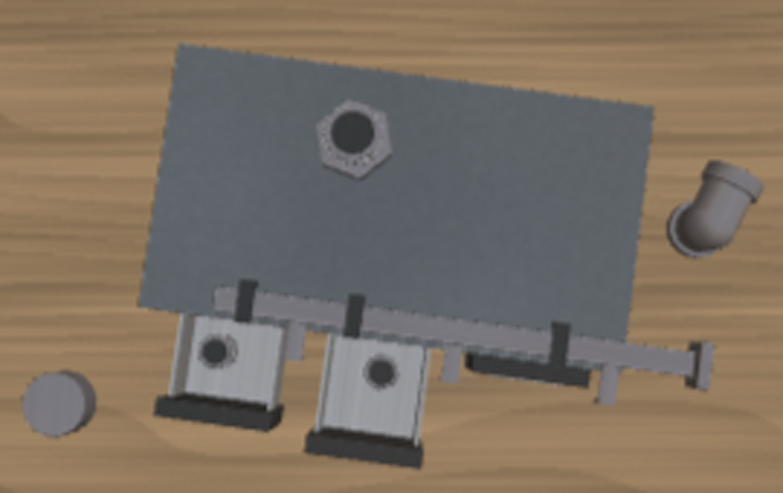

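View pics/s1.png

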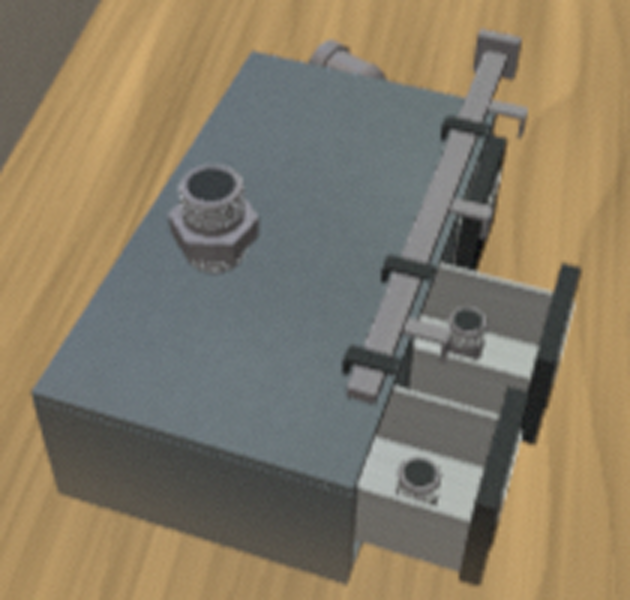

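```bash
cat >> h.py <<'E'
def ray(im,uv,z):
    R=cv2.Rodrigues(np.array(im["rvec"],float))[0]; C=w(im,[0,0,0])
    d=R.T@np.linalg.inv(np.array(im["K"]))@np.array([uv[0],uv[1],1.]); return C+d*(z-C[2])/d[2]
E
python3 - <<'E'
from h import *
from scipy.optimize import least_squares
t=robot.get_image("top"); s=robot.get_image("side")
def T(u): return np.array(u)/2.9+[190,120]
def S(u): return np.array(u)/3.0+[210,110]
X=np.array([[.2,.18,.11],[.2,-.18,.11],[0,.18,.11],[0,-.18,.11]])
tp=np.array([T(u) for u in [(178,44),(653,108),(138,305),(627,342)]])
sp=np.array([S(u) for u in [(35,393),(252,54),(357,487)]])
def wd(p,X):
    c,s_=np.cos(p[2]),np.sin(p[2]); return X@np.array([[c,s_,0],[-s_,c,0],[0,0,1]])+[p[0],p[1],0]
f=lambda p:np.r_[(pix(t,wd(p,X))-tp).ravel(),(pix(s,wd(p,X[[0,1,2]]))-sp).ravel()]
r=least_squares(f,[.575,.015,-.1]); p=r.x; print(p,r.fun.round(1))
def cab(P): 
    c,s_=np.cos(p[2]),np.sin(p[2]); d=P-np.array([p[0],p[1],0]); return np.array([c*d[0]+s_*d[1],-s_*d[0]+c*d[1],d[2]]).round(4)
for n,u,z in [("L0",(154,413),.098),("L1",(278,430),.098),("M0",(306,450),.098),("M1",(422,467),.098),("tong",(294,358),.12),("tong",(450,382),.12),("tong",(606,403),.12),("plate",(711,345),.134),("plate",(708,388),.134),("barfront",(640,370),.128),("barback",(640,343),.128)]:
    P=ray(t,T(u),z); print(n,P.round(4),cab(P))
np.save("p.npy",p)
for c,im in (("top",t),("side",s)):
    for nm in ["drawer_a_front","drawer_b_front","lock_bar_end","nipple_a_mid","nipple_b_mid"]:
        for d in robot.spot_point(nm,c): P=w(im,d["at"]); print(c,nm,P.round(3),cab(P),round(d["confidence"],2))
print(wd(p,np.array([[-.05,.115,.05],[-.05,0,.05],[-.014,.115,.05],[-.014,0,.05]])))
E
```

```text
[ 0.57560275  0.01228482 -0.11290243] [-1.3 -0.3 -0.2 -4.   0.5  1.1 -0.5  7.9 -1.6 -0.3 -2.9 -2.2  0.  -1.3]
L0 [0.5181 0.1815 0.098 ] [-0.0762  0.1617  0.098 ]
L1 [0.506 0.089 0.098] [-0.0778  0.0684  0.098 ]
M0 [0.4914 0.0681 0.098 ] [-0.09   0.046  0.098]
M1 [ 0.4793 -0.0178  0.098 ] [-0.0923 -0.0408  0.098 ]
tong [0.5599 0.0756 0.12  ] [-0.0227  0.0612  0.12  ]
tong [ 0.543  -0.0376  0.12  ] [-0.0268 -0.0533  0.12  ]
tong [ 0.5283 -0.1501  0.12  ] [-0.0287 -0.1667  0.12  ]
plate [ 0.5705 -0.2226  0.134 ] [ 0.0214 -0.234   0.134 ]
plate [ 0.5401 -0.2199  0.134 ] [-0.0091 -0.2347  0.134 ]
barfront [ 0.5524 -0.1733  0.128 ] [-0.0021 -0.187   0.128 ]
barback [ 0.5717 -0.1735  0.128 ] [ 0.017  -0.1851  0.128 ]
top drawer_a_front [0.51  0.137 0.055] [-0.0792  0.1169  0.055 ] 0.95
top drawer_b_front [0.487 0.029 0.051] [-0.0898  0.0063  0.0513] 0.71
top lock_bar_end [ 0.555 -0.229  0.115] [ 0.0069 -0.2419  0.1154] 0.63
top nipple_a_mid [0.564 0.142 0.04 ] [-0.026   0.1277  0.0405] 0.55
top nipple_a_mid [ 0.543 -0.096  0.05 ] [-0.0198 -0.1108  0.0504] 0.17
top nipple_b_mid [0.484 0.024 0.054] [-0.0927  0.0018  0.0536] 0.58
top nipple_b_mid [0.546 0.016 0.04 ] [-0.0296  0.0002  0.0397] 0.57
side drawer_a_front [0.511 0.138 0.049] [-0.0785  0.1179  0.049 ] 0.75
side drawer_b_front [0.487 0.027 0.054] [-0.0897  0.0051  0.0542] 0.55
side lock_bar_end [ 0.557 -0.226  0.115] [ 0.0087 -0.2389  0.1153] 0.84
side nipple_a_mid [0.568 0.144 0.039] [-0.0227  0.1298  0.0387] 0.61
side nipple_b_mid [0.549 0.011 0.038] [-0.0265 -0.0044  0.038 ] 0.52
[[0.5388773  0.13218578 0.05      ]
 [0.52592109 0.01791795 0.05      ]
 [0.5746481  0.12812992 0.05      ]
 [0.56169189 0.0138621  0.05      ]]
```

Run:
```python
from h import *
from scipy.optimize import least_squares
t=robot.get_image("top"); s=robot.get_image("side")
def T(u): return np.array(u)/2.9+[190,120]
def S(u): return np.array(u)/3.0+[210,110]
X=np.array([[.2,.18,.11],[.2,-.18,.11],[0,.18,.11]])
tp=np.array([T(u) for u in [(178,44),(653,108),(138,305)]])
sp=np.array([S(u) for u in [(35,393),(252,54),(357,487)]])
def wd(p,X):
    c,s_=np.cos(p[2]),np.sin(p[2]); return X@np.array([[c,s_,0],[-s_,c,0],[0,0,1]])+[p[0],p[1],0]
f=lambda p:np.r_[(pix(t,wd(p,X))-tp).ravel(),(pix(s,wd(p,X[[0,1,2]]))-sp).ravel()]
r=least_squares(f,[.575,.015,-.1]); p=r.x; print(p,r.fun.round(1))
def cab(P): 
    c,s_=np.cos(p[2]),np.sin(p[2]); d=P-np.array([p[0],p[1],0]); return np.array([c*d[0]+s_*d[1],-s_*d[0]+c*d[1],d[2]]).round(4)
for n,u,z in [("L0",(154,413),.098),("L1",(278,430),.098),("M0",(306,450),.098),("M1",(422,467),.098),("tong",(294,358),.12),("tong",(450,382),.12),("tong",(606,403),.12),("plate",(711,345),.134),("plate",(708,388),.134),("barfront",(640,370),.128),("barback",(640,343),.128)]:
    P=ray(t,T(u),z); print(n,P.round(4),cab(P))
np.save("p.npy",p)
print(wd(p,np.array([[-.08,.115,.05],[-.08,0,.05],[-.014,.115,.05],[-.014,0,.05],[.008,-.24,.115]])))
```

```text
[ 0.57170541  0.01531167 -0.13268953] [-0.7  0.1  0.1 -0.3 -0.7  1.3 -0.9 -0.8  0.4 -1.8 -0.   0.1]
L0 [0.5181 0.1815 0.098 ] [-0.0751  0.1577  0.098 ]
L1 [0.506 0.089 0.098] [-0.0749  0.0644  0.098 ]
M0 [0.4914 0.0681 0.098 ] [-0.0866  0.0417  0.098 ]
M1 [ 0.4793 -0.0178  0.098 ] [-0.0872 -0.0451  0.098 ]
tong [0.5599 0.0756 0.12  ] [-0.0197  0.0582  0.12  ]
tong [ 0.543  -0.0376  0.12  ] [-0.0215 -0.0563  0.12  ]
tong [ 0.5283 -0.1501  0.12  ] [-0.0211 -0.1697  0.12  ]
plate [ 0.5705 -0.2226  0.134 ] [ 0.0303 -0.236   0.134 ]
plate [ 0.5401 -0.2199  0.134 ] [-2.000e-04 -2.374e-01  1.340e-01]
barfront [ 0.5524 -0.1733  0.128 ] [ 0.0058 -0.1895  0.128 ]
barback [ 0.5717 -0.1735  0.128 ] [ 0.0249 -0.1872  0.128 ]
[[ 0.5076232   0.13988482  0.05      ]
 [ 0.49240864  0.02589571  0.05      ]
 [ 0.57304303  0.13115298  0.05      ]
 [ 0.55782848  0.01716387  0.05      ]
 [ 0.54788297 -0.22363705  0.115     ]]
```

Emit:
{"api": "send_rows", "payload": {
  "dp": [
    [0.3,-0.8,0],
    [0.3,-0.8,0],
    [0.3,-0.8,0],
    [0.3,-0.8,0],
    [0.3,-0.8,0]
  ],
  "turn": [
    [0,0,0.46],
    [0,0,0.46],
    [0,0,0.46],
    [0,0,0.46],
    [0,0,0.46]
  ],
  "claw": [1,1,1,1,1]
}}

```text
clock: 2.0
position: [0.3471, 0.3606, 0.2491]
ee_rot: [3.14, -0.002, 3.029]
wrist_force: [0.7, -0.6, 0.5]
finger_gap: 0.0118
```

Emit:
{"api": "send_rows", "payload": {
  "dp": [
    [0.3,-0.8,0],
    [0.3,-0.8,0],
    [0.3,-0.8,0],
    [0.3,-0.8,0],
    [0.3,-0.8,0]
  ],
  "turn": [
    [-0.12,-0.9,0],
    [-0.12,-0.9,0],
    [-0.12,-0.9,0],
    [-0.12,-0.9,0],
    [-0.12,-0.9,0]
  ],
  "claw": [1,1,1,1,1]
}}

```text
clock: 2.5
position: [0.4267, 0.1573, 0.2517]
ee_rot: [-3.137, 0.634, 3.026]
wrist_force: [1.8, -0.7, 0.0]
finger_gap: -0.0001
```

```bash
cat >> h.py <<'E'
p=np.load("p.npy"); c_,s_=np.cos(p[2]),np.sin(p[2])
RC=np.array([[c_,-s_,0],[s_,c_,0],[0,0,1]])
def cab(P): return RC.T@(np.asarray(P)-[p[0],p[1],0])
def wor(P): return RC@np.asarray(P)+[p[0],p[1],0]
from scipy.spatial.transform import Rotation as Ro
def st(target=None,tilt=None):
    o=robot.get_obs(); R=Ro.from_euler("xyz",o["ee_rot"])
    print("t",round(o["clock"],2),"pos",o["position"].round(4),"cab",cab(o["position"]).round(4),"gap",round(o["finger_gap"],3),"F",o["wrist_force"].round(1),"q",o["q"].round(2))
    print("toolcab",(RC.T@R.as_matrix()).round(3).tolist())
    if target is not None: print("dp units",((wor(target)-o["position"])/.05).round(2))
    if tilt is not None:
        a=np.radians(tilt); z=np.array([np.sin(a),0,-np.cos(a)]); y=np.array([0,1,0]); x=np.cross(y,z)
        Rt=RC@np.stack([x,y,z],1); print("turn units",(np.degrees((Ro.from_matrix(Rt)*R.inv()).as_rotvec())/8).round(2))
E
python3 -c "
from h import *
st([-.13,.113,.07],42)"
```

```text
t 2.5 pos [0.4267 0.1573 0.2517] cab [-0.1626  0.1216  0.2517] gap -0.0 F [ 1.8 -0.7  0. ] q [-0.86 -0.1   0.03  2.38  0.9   0.67 -0.05]
toolcab [[-0.806, -0.014, 0.592], [-0.014, 1.0, 0.005], [-0.592, -0.004, -0.806]]
dp units [ 0.62 -0.26 -3.63]
turn units [-0.06 -0.71 -0.1 ]
```

Emit:
{"api": "send_rows", "payload": {
  "dp": [
    [0.13,-0.05,-0.75],
    [0.13,-0.05,-0.75],
    [0.13,-0.05,-0.75],
    [0.13,-0.06,-0.75],
    [0.1,-0.05,-0.6]
  ],
  "turn": [
    [0,-0.17,0],
    [0,-0.17,0],
    [0,-0.17,0],
    [0,-0.17,0],
    [0,0,0]
  ],
  "claw": [1,1,1,1,1]
}}

```text
clock: 3.0
position: [0.456, 0.1438, 0.1128]
ee_rot: [3.137, 0.729, 3.014]
wrist_force: [1.6, 0.6, -0.1]
finger_gap: -0.0001
```

```bash
python3 -c "
from h import *
im=robot.get_image('side');cv2.imwrite('pics/s2.png',im['color'])
st([-.115,.113,.07],42)"
```

```text
t 3.05 pos [0.4553 0.1424 0.1071] cab [-0.1322  0.1105  0.1071] gap 0.0 F [ 0.2 -1.4 -3.3] q [-0.57  0.32 -0.24  2.54  1.87  0.66 -1.11]
toolcab [[-0.751, -0.007, 0.661], [-0.004, 1.0, 0.005], [-0.661, 0.001, -0.751]]
dp units [ 0.35  0.   -0.74]
turn units [-0.02 -0.08 -0.05]
```

View pics/s2.png

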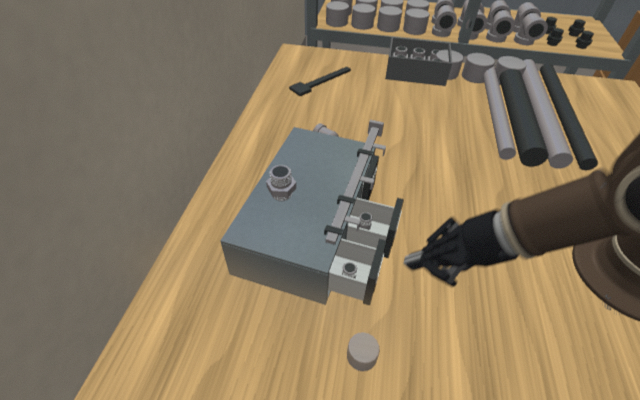

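Emit:
{"api": "send_rows", "payload": {
  "dp": [
    [0,0,0],
    [0,0,0],
    [0,0,-0.1],
    [0,0,-0.2],
    [0,0,-0.1]
  ],
  "turn": [
    [0.1,0.6,0],
    [0.1,0.6,0],
    [0.1,0.6,0],
    [0.05,0.5,0],
    [0,0.1,0]
  ],
  "claw": [1,1,1,1,1]
}}

```text
clock: 3.55
position: [0.4547, 0.1402, 0.0891]
ee_rot: [3.141, 0.418, 3.012]
wrist_force: [0.0, -0.4, 0.4]
finger_gap: -0.0002
```

```bash
python3 -c "
from h import *
st([-.105,.113,.085],22)"
```

```text
t 3.55 pos [0.4547 0.1402 0.0891] cab [-0.1325  0.1083  0.0891] gap -0.0 F [ 0.  -0.4  0.4] q [-0.47  0.29 -0.14  2.38  1.14  0.34 -0.22]
toolcab [[-0.914, -0.003, 0.406], [-0.003, 1.0, 0.002], [-0.406, 0.0, -0.914]]
dp units [ 0.56  0.02 -0.08]
turn units [ 0.03  0.24 -0.02]
```

Emit:
{"api": "send_rows", "payload": {
  "dp": [
    [0.12,0.0,-0.02],
    [0.12,0.0,-0.02],
    [0.1,0.0,-0.02],
    [0.08,0,0],
    [0.06,0,0]
  ],
  "turn": [
    [0,0.05,0],
    [0,0.05,0],
    [0,0.05,0],
    [0,0.05,0],
    [0,0,0]
  ],
  "claw": [1,1,1,1,1]
}}

```text
clock: 4.05
position: [0.4828, 0.1429, 0.0927]
ee_rot: [3.134, 0.397, 3.011]
wrist_force: [-0.9, 0.0, -1.0]
finger_gap: -0.0
```

Emit:
{"api": "send_rows", "payload": {
  "dp": [
    [0.06,0,0],
    [0.06,-0.008,0],
    [0.06,-0.008,0],
    [0.06,-0.008,0],
    [0.06,-0.008,0]
  ],
  "turn": [
    [0,0,0],
    [0,0,0],
    [0,0,0],
    [0,0,0],
    [0,0,0]
  ],
  "claw": [1,1,1,1,1]
}}

```text
clock: 4.55
position: [0.4989, 0.1421, 0.0946]
ee_rot: [3.132, 0.4, 3.012]
wrist_force: [-1.4, 0.5, 3.4]
finger_gap: 0.0001
```

```bash
python3 -c "
from h import *
st([-.033,.113,.085],22)
im=robot.get_image('side');cv2.imwrite('pics/s3.png',im['color'])"
```

```text
t 4.55 pos [0.4989 0.1421 0.0946] cab [-0.089   0.1161  0.0946] gap 0.0 F [-1.4  0.5  3.4] q [-0.36  0.33 -0.19  2.28  0.97  0.36  0.03]
toolcab [[-0.921, -0.006, 0.389], [-0.002, 1.0, 0.011], [-0.389, 0.009, -0.921]]
dp units [ 1.1  -0.21 -0.19]
turn units [-0.05  0.12 -0.05]
```

View pics/s3.png

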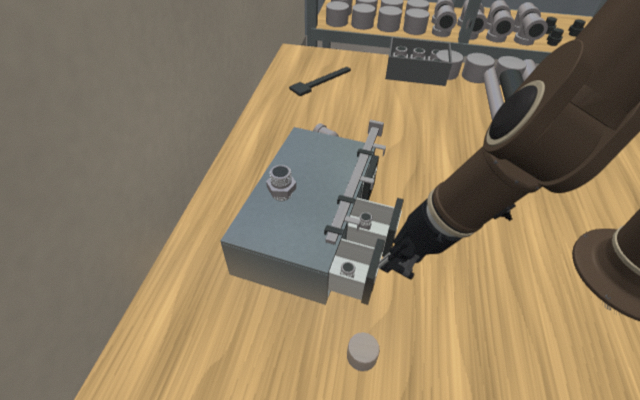

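Emit:
{"api": "send_rows", "payload": {
  "dp": [
    [0.06,-0.01,-0.05],
    [0.06,-0.01,-0.05],
    [0.07,-0.012,-0.05],
    [0.08,-0.012,-0.05],
    [0.08,-0.012,-0.05]
  ],
  "turn": [
    [0,0,0],
    [0,0,0],
    [0,0,0],
    [0,0,0],
    [0,0,0]
  ],
  "claw": [1,1,1,1,1]
}}

```text
clock: 5.1
position: [0.5175, 0.1392, 0.0808]
ee_rot: [3.132, 0.399, 3.012]
wrist_force: [-2.5, 0.1, 2.4]
finger_gap: -0.0001
```

```bash
python3 -c "
from h import *
st([-.033,.113,.085],22)
im=robot.get_image('side');cv2.imwrite('pics/s4.png',cv2.resize(im['color'][110:310,210:510],None,fx=2.6,fy=2.6))"
```

```text
t 5.1 pos [0.5175 0.1392 0.0808] cab [-0.0701  0.1156  0.0808] gap -0.0 F [-2.5  0.1  2.4] q [-0.36  0.38 -0.16  2.25  1.01  0.33  0.01]
toolcab [[-0.921, -0.007, 0.388], [-0.003, 1.0, 0.011], [-0.388, 0.009, -0.921]]
dp units [ 0.73 -0.15  0.08]
turn units [-0.05  0.11 -0.05]
```

View pics/s4.png

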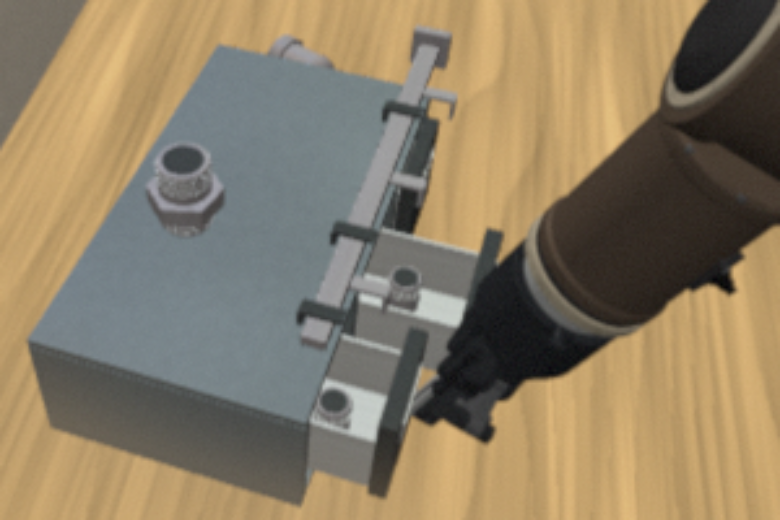

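Emit:
{"api": "send_rows", "payload": {
  "dp": [
    [0.08,-0.015,0],
    [0.08,-0.015,0],
    [0.08,-0.015,0],
    [0.08,-0.015,0],
    [0.08,-0.015,0]
  ],
  "turn": [
    [0,0,0],
    [0,0,0],
    [0,0,0],
    [0,0,0],
    [0,0,0]
  ],
  "claw": [1,1,1,1,1]
}}

```text
clock: 5.65
position: [0.5393, 0.1358, 0.0802]
ee_rot: [3.131, 0.398, 3.013]
wrist_force: [-1.9, 1.9, 0.1]
finger_gap: 0.0002
```

Emit:
{"api": "send_rows", "payload": {
  "dp": [
    [0.07,-0.013,-0.01],
    [0.06,-0.013,-0.01],
    [0.05,-0.01,-0.01],
    [0.04,-0.008,-0.01],
    [0.03,-0.005,-0.01]
  ],
  "turn": [
    [0,0,0],
    [0,0,0],
    [0,0,0],
    [0,0,0],
    [0,0,0]
  ],
  "claw": [1,1,1,1,1]
}}

```text
clock: 6.15
position: [0.5536, 0.1329, 0.078]
ee_rot: [3.131, 0.399, 3.012]
wrist_force: [-2.7, 1.0, 2.0]
finger_gap: -0.0002
```

```bash
python3 -c "
from h import *
st([-.033,.113,.085],22)
im=robot.get_image('side');cv2.imwrite('pics/s5.png',cv2.resize(im['color'][110:310,210:510],None,fx=2.6,fy=2.6))"
```

```text
t 6.15 pos [0.5536 0.1329 0.078 ] cab [-0.0335  0.1141  0.078 ] gap -0.0 F [-2.7  1.   2. ] q [-0.29  0.42 -0.18  2.18  0.97  0.33  0.11]
toolcab [[-0.921, -0.007, 0.388], [-0.003, 1.0, 0.012], [-0.389, 0.01, -0.921]]
dp units [ 0.01 -0.02  0.14]
turn units [-0.06  0.12 -0.05]
```

View pics/s5.png

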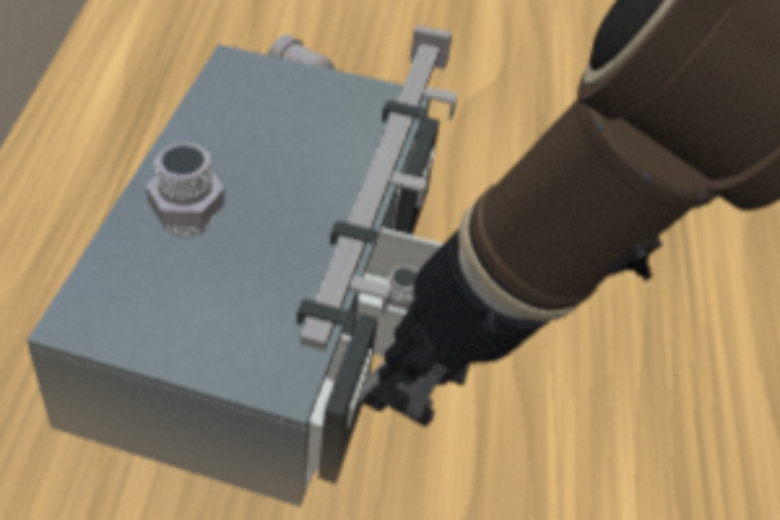

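Emit:
{"api": "send_rows", "payload": {
  "dp": [
    [0.05,-0.008,0],
    [0.05,-0.008,0],
    [0.05,-0.008,0],
    [0.05,-0.008,0],
    [0.05,-0.008,0]
  ],
  "turn": [
    [0,0,0],
    [0,0,0],
    [0,0,0],
    [0,0,0],
    [0,0,0]
  ],
  "claw": [1,1,1,1,1]
}}

```text
clock: 6.7
position: [0.5597, 0.132, 0.0759]
ee_rot: [3.134, 0.391, 3.017]
wrist_force: [-17.2, 2.4, 12.7]
finger_gap: 0.0001
```

```bash
python3 -c "
from h import *
st([-.02,.113,.085],22)
im=robot.get_image('side');cv2.imwrite('pics/s6.png',cv2.resize(im['color'][110:310,210:510],None,fx=2.6,fy=2.6))"
```

```text
t 6.7 pos [0.5597 0.132  0.0759] cab [-0.0274  0.1141  0.0759] gap 0.0 F [-17.2   2.4  12.7] q [-0.27  0.44 -0.19  2.16  0.94  0.35  0.15]
toolcab [[-0.925, -0.011, 0.381], [-0.007, 1.0, 0.01], [-0.381, 0.007, -0.925]]
dp units [ 0.14 -0.04  0.18]
turn units [-0.04  0.05 -0.08]
```

View pics/s6.png

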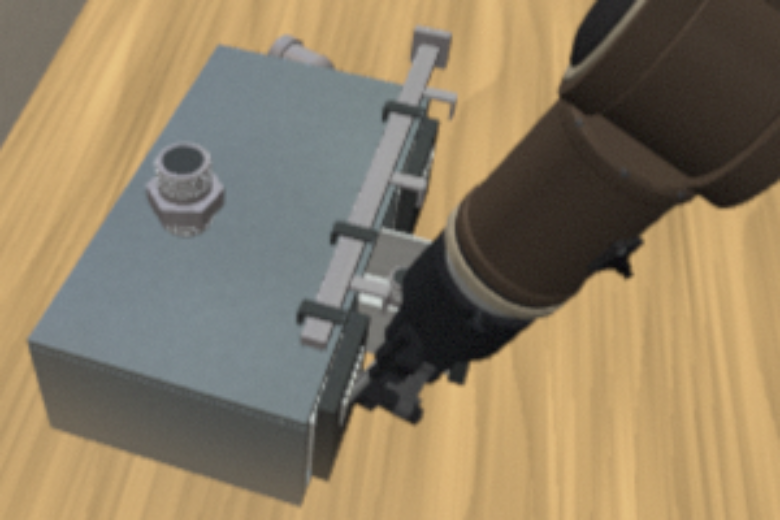

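Emit:
{"api": "send_rows", "payload": {
  "dp": [
    [-0.1,0.012,0.05],
    [-0.3,0.04,0.05],
    [-0.5,0.066,0.05],
    [-0.6,0.08,0],
    [-0.6,0.08,0]
  ],
  "turn": [
    [0,0,0],
    [0,0,0],
    [0,0,0],
    [0,0,0],
    [0,0,0]
  ],
  "claw": [1,1,1,1,1]
}}

```text
clock: 7.25
position: [0.456, 0.1441, 0.0845]
ee_rot: [3.133, 0.394, 3.01]
wrist_force: [0.6, 1.4, -0.1]
finger_gap: -0.0003
```

```bash
python3 -c "
from h import *
st([-.13,.0,.085],22)
im=robot.get_image('side');cv2.imwrite('pics/s7.png',cv2.resize(im['color'][110:310,210:510],None,fx=2.6,fy=2.6))
im=robot.get_image('top');cv2.imwrite('pics/t7.png',cv2.resize(im['color'][120:290,190:460],None,fx=2.9,fy=2.9))"
```

```text
t 7.25 pos [0.456  0.1441 0.0845] cab [-0.1317  0.1123  0.0845] gap -0.0 F [ 0.6  1.4 -0.1] q [-0.45  0.3  -0.15  2.36  1.07  0.33 -0.15]
toolcab [[-0.923, -0.004, 0.384], [-0.001, 1.0, 0.009], [-0.384, 0.008, -0.923]]
dp units [-0.26 -2.23  0.01]
turn units [-0.05  0.08 -0.03]
```

View pics/s7.png

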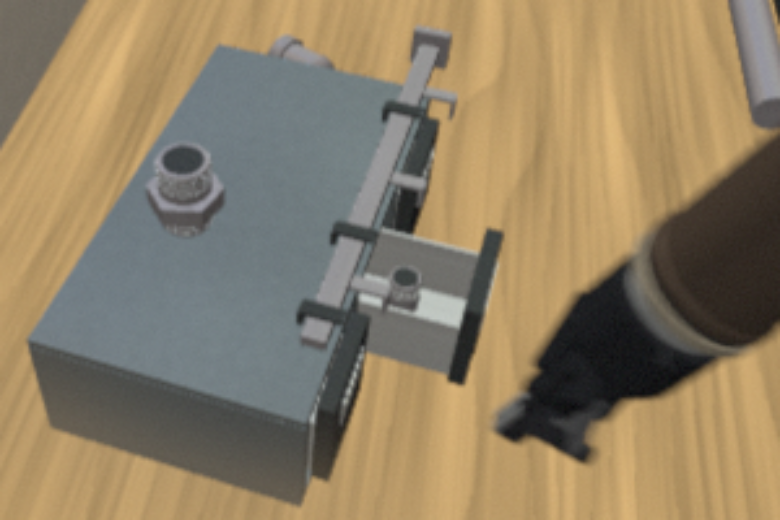

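View pics/t7.png

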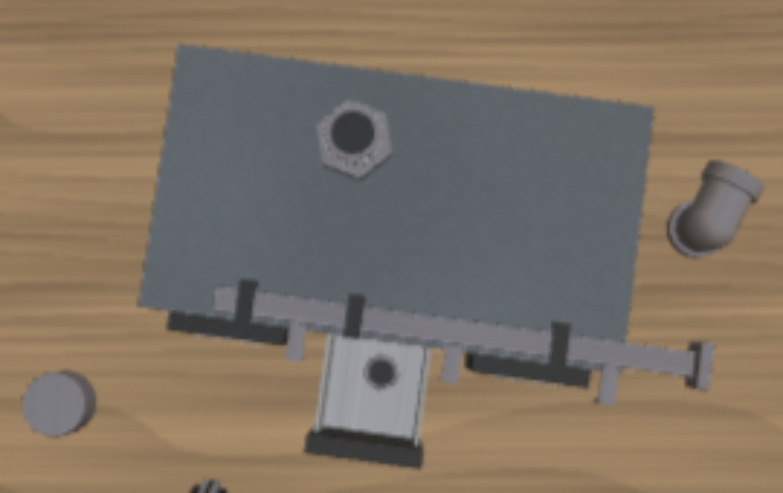

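Emit:
{"api": "send_rows", "payload": {
  "dp": [
    [-0.1,-0.4,0.05],
    [0,-0.5,0],
    [0.02,-0.5,0],
    [0.02,-0.45,0],
    [0.02,-0.36,0]
  ],
  "turn": [
    [0.02,0.2,0],
    [0.02,0.2,0],
    [0.02,0.2,0],
    [0,0.2,0],
    [0,0.1,0]
  ],
  "claw": [1,1,1,1,1]
}}

```text
clock: 7.85
position: [0.4549, 0.0344, 0.0886]
ee_rot: [3.139, 0.267, 3.025]
wrist_force: [0.9, 0.9, 0.5]
finger_gap: -0.0001
```

```bash
python3 -c "
from h import *
st([-.10,.0,.083],16)"
```

```text
t 7.85 pos [0.4549 0.0344 0.0886] cab [-0.1183  0.0034  0.0886] gap -0.0 F [0.9 0.9 0.5] q [ 0.05  0.29 -0.34  2.33  0.59  0.35  0.65]
toolcab [[-0.965, -0.017, 0.264], [-0.016, 1.0, 0.007], [-0.264, 0.002, -0.965]]
dp units [ 0.35 -0.12 -0.11]
turn units [-0.03 -0.09 -0.12]
```

Emit:
{"api": "send_rows", "payload": {
  "dp": [
    [0.06,-0.02,-0.01],
    [0.06,-0.02,-0.01],
    [0.06,-0.015,-0.01],
    [0.06,-0.012,-0.01],
    [0.06,-0.012,-0.01]
  ],
  "turn": [
    [0,0,0],
    [0,0,0],
    [0,0,0],
    [0,0,0],
    [0,0,0]
  ],
  "claw": [1,1,1,1,1]
}}

```text
clock: 8.35
position: [0.4729, 0.0283, 0.0864]
ee_rot: [3.139, 0.268, 3.02]
wrist_force: [-2.2, -0.9, 1.4]
finger_gap: -0.0003
```

Emit:
{"api": "send_rows", "payload": {
  "dp": [
    [0.06,-0.01,-0.01],
    [0.06,-0.01,-0.01],
    [0.06,-0.01,-0.01],
    [0.07,-0.01,-0.01],
    [0.08,-0.01,-0.01]
  ],
  "turn": [
    [0,0,0],
    [0,0,0],
    [0,0,0],
    [0,0,0],
    [0,0,0]
  ],
  "claw": [1,1,1,1,1]
}}

```text
clock: 8.85
position: [0.4894, 0.0273, 0.0831]
ee_rot: [3.14, 0.266, 3.024]
wrist_force: [-2.3, -0.1, 1.9]
finger_gap: 0.0003
```

```bash
python3 -c "
from h import *
st([-.03,.0,.09],16)
im=robot.get_image('side');cv2.imwrite('pics/s8.png',cv2.resize(im['color'][110:310,210:510],None,fx=2.6,fy=2.6))"
```

```text
t 8.85 pos [0.4894 0.0273 0.0831] cab [-0.0831  0.001   0.0831] gap 0.0 F [-2.3 -0.1  1.9] q [ 0.08  0.34 -0.34  2.26  0.6   0.36  0.69]
toolcab [[-0.965, -0.015, 0.263], [-0.015, 1.0, 0.005], [-0.263, 0.001, -0.965]]
dp units [ 1.05 -0.16  0.14]
turn units [-0.02 -0.09 -0.11]
```

View pics/s8.png

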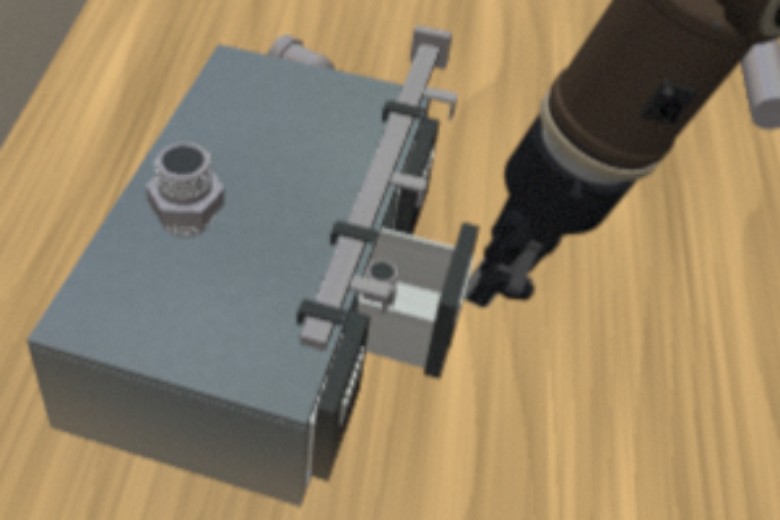

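Emit:
{"api": "send_rows", "payload": {
  "dp": [
    [0.08,-0.01,0.01],
    [0.08,-0.01,0.01],
    [0.08,-0.01,0.01],
    [0.08,-0.01,0.02],
    [0.08,-0.01,0.02]
  ],
  "turn": [
    [0,0,0],
    [0,0,0],
    [0,0,0],
    [0,0,0],
    [0,0,0]
  ],
  "claw": [1,1,1,1,1]
}}

```text
clock: 9.4
position: [0.5102, 0.0244, 0.0857]
ee_rot: [3.141, 0.263, 3.024]
wrist_force: [-1.9, -0.2, -2.2]
finger_gap: -0.0
```

Emit:
{"api": "send_rows", "payload": {
  "dp": [
    [0.08,-0.01,0.01],
    [0.08,-0.01,0.01],
    [0.08,-0.01,0.01],
    [0.07,-0.01,0.01],
    [0.06,-0.01,0.01]
  ],
  "turn": [
    [0,0,0],
    [0,0,0],
    [0,0,0],
    [0,0,0],
    [0,0,0]
  ],
  "claw": [1,1,1,1,1]
}}

```text
clock: 9.9
position: [0.5305, 0.0216, 0.0884]
ee_rot: [3.141, 0.263, 3.024]
wrist_force: [-2.1, -0.1, -2.2]
finger_gap: 0.0
```

```bash
python3 -c "
from h import *
st([-.03,.0,.09],16)
im=robot.get_image('side');cv2.imwrite('pics/s9.png',cv2.resize(im['color'][110:310,210:510],None,fx=2.6,fy=2.6))"
```

```text
t 9.9 pos [0.5305 0.0216 0.0884] cab [-0.0417  0.0008  0.0884] gap 0.0 F [-2.1 -0.1 -2.2] q [ 0.13  0.39 -0.36  2.16  0.56  0.41  0.76]
toolcab [[-0.965, -0.015, 0.26], [-0.014, 1.0, 0.005], [-0.26, 0.001, -0.966]]
dp units [ 0.23 -0.05  0.03]
turn units [-0.02 -0.11 -0.11]
```

View pics/s9.png

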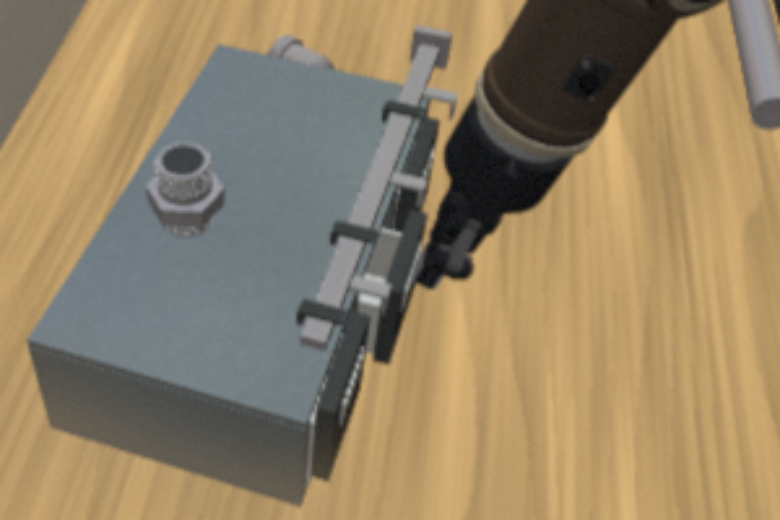

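Emit:
{"api": "send_rows", "payload": {
  "dp": [
    [0.06,-0.01,0],
    [0.05,-0.008,0],
    [0.05,-0.008,0],
    [0.04,-0.006,0],
    [0.04,-0.006,0]
  ],
  "turn": [
    [0,0,0],
    [0,0,0],
    [0,0,0],
    [0,0,0],
    [0,0,0]
  ],
  "claw": [1,1,1,1,1]
}}

```text
clock: 10.45
position: [0.5441, 0.0197, 0.0887]
ee_rot: [3.14, 0.264, 3.024]
wrist_force: [-2.1, 1.3, -1.0]
finger_gap: 0.0001
```

Emit:
{"api": "send_rows", "payload": {
  "dp": [
    [0.04,-0.006,0],
    [0.04,-0.006,0]
  ],
  "turn": [
    [0,0,0],
    [0,0,0]
  ],
  "claw": [1,1]
}}

```text
clock: 10.65
position: [0.546, 0.0194, 0.0881]
ee_rot: [-3.141, 0.26, 3.024]
wrist_force: [-18.0, 3.1, 12.6]
finger_gap: 0.0002
```

Emit:
{"api": "send_rows", "payload": {
  "dp": [
    [-0.1,0.012,0.03],
    [-0.4,0.05,0.05],
    [-0.5,0.066,0.3],
    [-0.3,0.0,0.7],
    [0,-0.2,0.8]
  ],
  "turn": [
    [0,0,0],
    [0,0,0],
    [0,0,0],
    [0.08,0.6,0],
    [0.08,0.6,0]
  ],
  "claw": [1,1,1,1,1]
}}

```text
clock: 11.15
position: [0.4753, 0.019, 0.1811]
ee_rot: [3.138, 0.082, 3.032]
wrist_force: [0.9, -1.4, -1.2]
finger_gap: 0.0001
```

```bash
python3 -c "
from h import *
st([.015,-.31,.2],0)
im=robot.get_image('side');cv2.imwrite('pics/s10.png',cv2.resize(im['color'][110:310,210:510],None,fx=2.6,fy=2.6))
im=robot.get_image('top');cv2.imwrite('pics/t10.png',cv2.resize(im['color'][120:290,190:460],None,fx=2.9,fy=2.9))"
```

```text
t 11.15 pos [0.4753 0.019  0.1811] cab [-0.096  -0.0091  0.1811] gap 0.0 F [ 0.9 -1.4 -1.2] q [ 0.35  0.25 -0.57  2.06  0.21  0.81  1.11]
toolcab [[-0.996, -0.024, 0.081], [-0.023, 1.0, 0.006], [-0.082, 0.004, -0.997]]
dp units [ 1.4  -6.26  0.38]
turn units [ 0.04  0.58 -0.17]
```

View pics/s10.png

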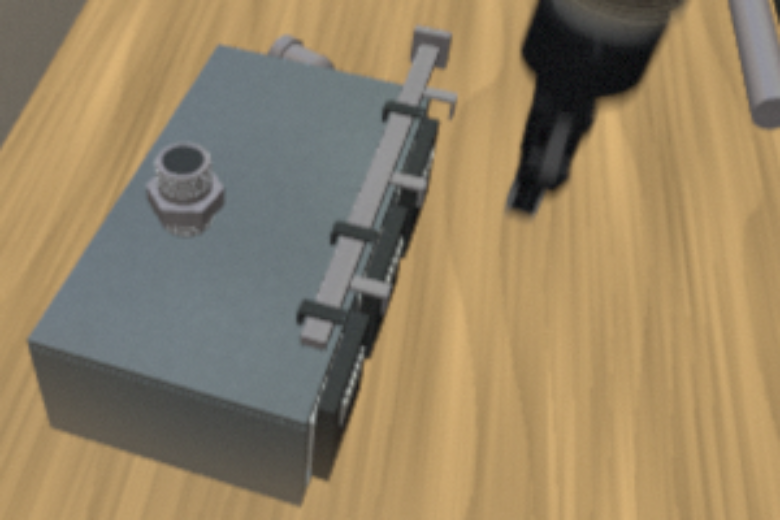

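View pics/t10.png

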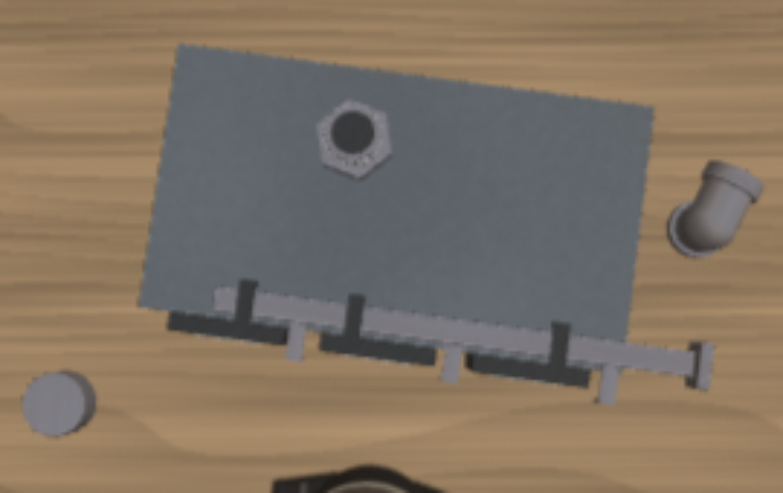

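Emit:
{"api": "send_rows", "payload": {
  "dp": [
    [0.0,-0.7,0.1],
    [0.1,-0.8,0.1],
    [0.1,-0.8,0.1],
    [0.15,-0.8,0.05],
    [0.2,-0.8,0]
  ],
  "turn": [
    [0.01,0.15,-0.04],
    [0.01,0.15,-0.04],
    [0.01,0.15,-0.04],
    [0.01,0.15,-0.04],
    [0,0,0]
  ],
  "claw": [1,1,1,1,1]
}}

```text
clock: 11.75
position: [0.5137, -0.1819, 0.208]
ee_rot: [-3.139, 0.022, 3.01]
wrist_force: [1.5, 0.3, 0.3]
finger_gap: 0.0
```

Emit:
{"api": "send_rows", "payload": {
  "dp": [
    [0.25,-0.8,0],
    [0.25,-0.8,0],
    [0.25,-0.6,0],
    [0.2,-0.1,-0.2],
    [0,0,-0.4]
  ],
  "turn": [
    [0,0,0],
    [0,0,0],
    [0,0,0],
    [0,0,0],
    [0,0,0]
  ],
  "claw": [1,1,1,1,1]
}}

```text
clock: 12.25
position: [0.5655, -0.3135, 0.1796]
ee_rot: [-3.129, 0.035, 2.998]
wrist_force: [0.5, 0.3, -0.7]
finger_gap: 0.0001
```

```bash
python3 -c "
from h import *
st([.013,-.285,.129],0)
im=robot.get_image('side');cv2.imwrite('pics/s11.png',cv2.resize(im['color'][50:250,260:560],None,fx=2.6,fy=2.6))
im=robot.get_image('top');cv2.imwrite('pics/t11.png',cv2.resize(im['color'][120:290,250:520],None,fx=2.9,fy=2.9))"
```

```text
t 12.25 pos [ 0.5655 -0.3135  0.1796] cab [ 0.0374 -0.3268  0.1796] gap 0.0 F [ 0.5  0.3 -0.7] q [ 0.71  0.52 -0.39  1.63  0.24  1.    1.67]
toolcab [[-0.999, 0.011, 0.035], [0.011, 1.0, -0.013], [-0.035, -0.013, -0.999]]
dp units [-0.37  0.89 -1.01]
turn units [0.13 0.24 0.08]
```

View pics/s11.png

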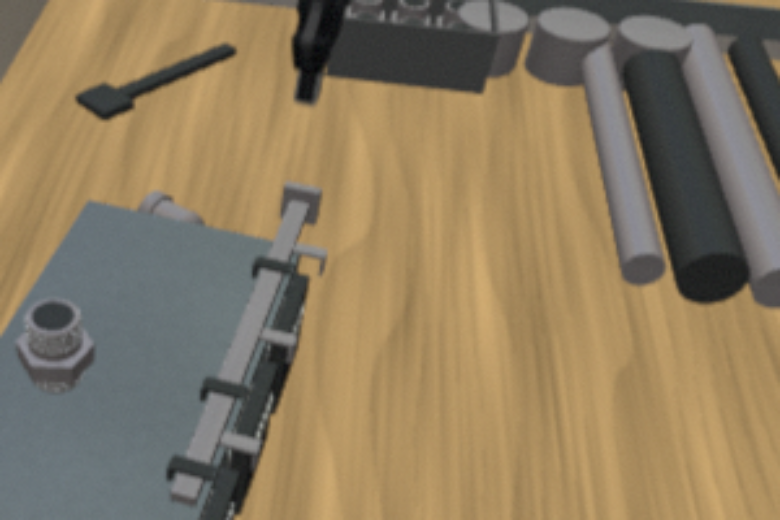

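View pics/t11.png

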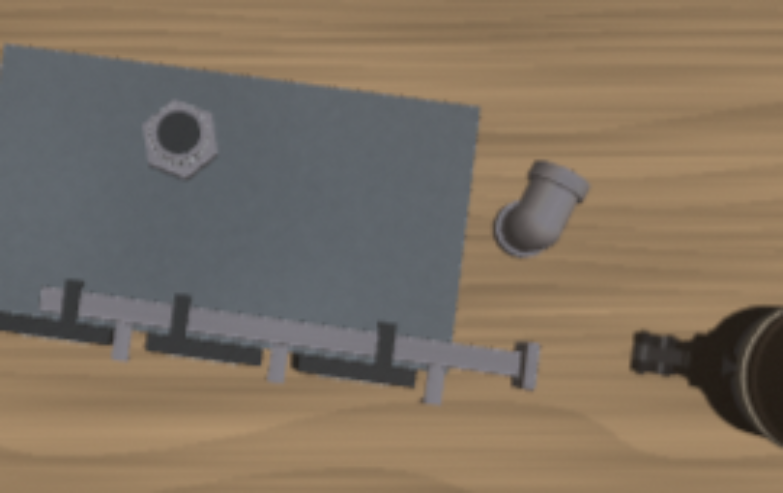

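Emit:
{"api": "send_rows", "payload": {
  "dp": [
    [-0.12,0,-0.35],
    [-0.12,0,-0.35],
    [-0.1,0.2,-0.25],
    [-0.03,0.3,-0.07],
    [0,0.2,0]
  ],
  "turn": [
    [0.03,0.08,0.02],
    [0.05,0.08,0.03],
    [0.05,0.08,0.03],
    [0,0,0],
    [0,0,0]
  ],
  "claw": [1,1,1,1,1]
}}

```text
clock: 12.85
position: [0.542, -0.2724, 0.1219]
ee_rot: [3.138, -0.012, 3.012]
wrist_force: [0.9, -1.0, 0.2]
finger_gap: -0.0
```

```bash
python3 -c "
from h import *
st([.013,-.25,.128],0)
im=robot.get_image('side');cv2.imwrite('pics/s12.png',cv2.resize(im['color'][50:250,260:560],None,fx=2.6,fy=2.6))
im=robot.get_image('top');cv2.imwrite('pics/t12.png',cv2.resize(im['color'][120:290,250:520],None,fx=2.9,fy=2.9))"
```

```text
t 12.85 pos [ 0.542  -0.2724  0.1219] cab [ 0.0086 -0.2892  0.1219] gap -0.0 F [ 0.9 -1.   0.2] q [ 0.67  0.55 -0.39  1.74  0.25  0.91  1.61]
toolcab [[-1.0, -0.004, -0.012], [-0.004, 1.0, 0.004], [0.012, 0.004, -1.0]]
dp units [0.19 0.76 0.12]
turn units [-0.04 -0.08 -0.03]
```

View pics/s12.png

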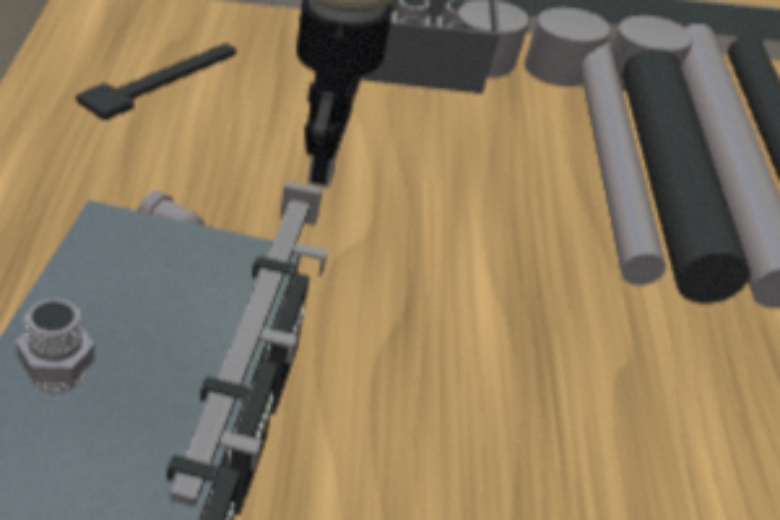

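View pics/t12.png

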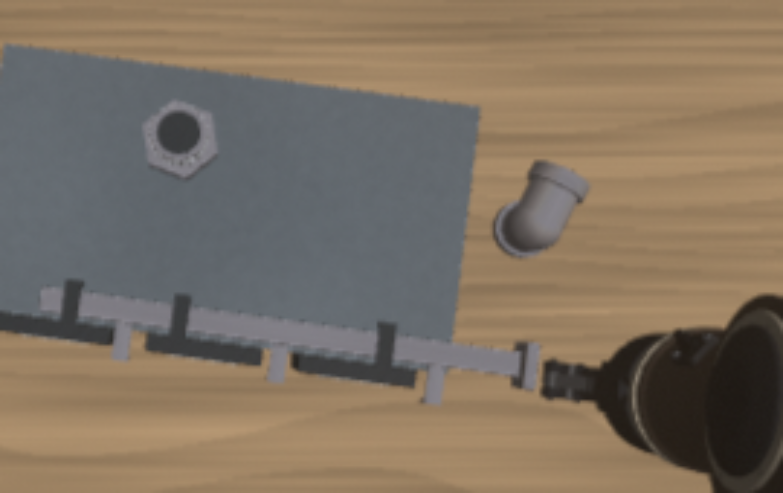

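Emit:
{"api": "send_rows", "payload": {
  "dp": [
    [0.1,-0.04,0.04],
    [0.08,0,0.03],
    [0.01,0.08,0],
    [0.01,0.08,0],
    [0.01,0.08,0]
  ],
  "turn": [
    [0,0,0],
    [0,0,0],
    [0,0,0],
    [0,0,0],
    [0,0,0]
  ],
  "claw": [1,1,1,1,1]
}}

```text
clock: 13.45
position: [0.5564, -0.263, 0.1295]
ee_rot: [3.14, -0.005, 3.014]
wrist_force: [-0.8, -0.2, -0.7]
finger_gap: -0.0002
```

Emit:
{"api": "send_rows", "payload": {
  "dp": [
    [0.01,0.08,0],
    [0.01,0.08,0],
    [0.01,0.08,0],
    [0.01,0.08,0],
    [0.01,0.08,0]
  ],
  "turn": [
    [0,0,0],
    [0,0,0],
    [0,0,0],
    [0,0,0],
    [0,0,0]
  ],
  "claw": [1,1,1,1,1]
}}

```text
clock: 13.95
position: [0.5587, -0.241, 0.1294]
ee_rot: [3.14, -0.005, 3.014]
wrist_force: [0.3, 0.8, 0.9]
finger_gap: -0.0001
```

```bash
python3 -c "
from h import *
st([.016,-.20,.127],0)
im=robot.get_image('side');cv2.imwrite('pics/s13.png',cv2.resize(im['color'][50:250,260:560],None,fx=2.6,fy=2.6))
im=robot.get_image('top');cv2.imwrite('pics/t13.png',cv2.resize(im['color'][120:290,250:520],None,fx=2.9,fy=2.9))"
```

```text
t 13.95 pos [ 0.5587 -0.241   0.1294] cab [ 0.0211 -0.2558  0.1294] gap -0.0 F [0.3 0.8 0.9] q [ 0.61  0.54 -0.4   1.73  0.25  0.92  1.56]
toolcab [[-1.0, -0.005, -0.005], [-0.005, 1.0, 0.001], [0.005, 0.001, -1.0]]
dp units [ 0.05  1.12 -0.05]
turn units [-0.02 -0.04 -0.03]
```

View pics/s13.png

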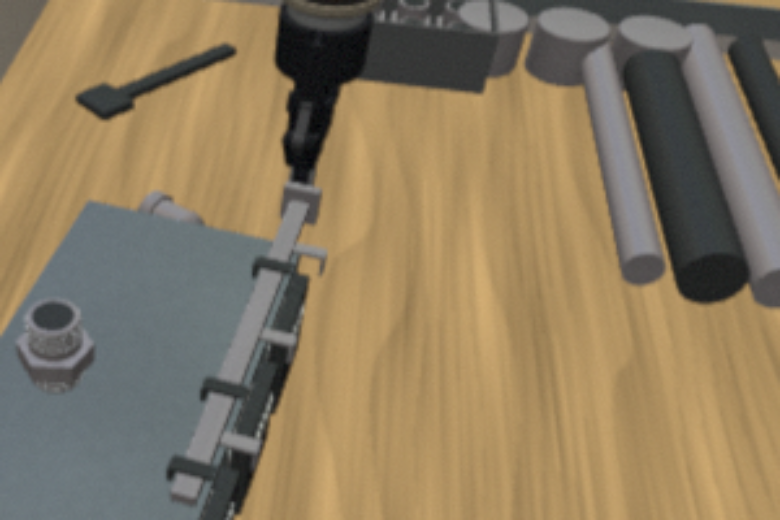

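View pics/t13.png

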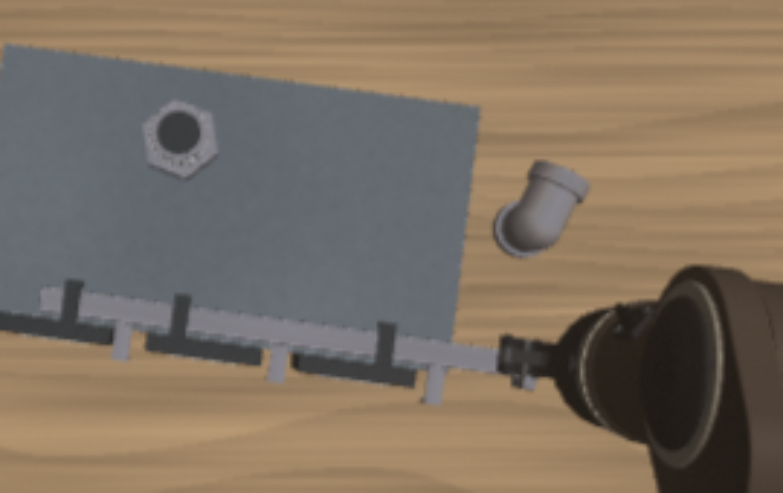

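Emit:
{"api": "send_rows", "payload": {
  "dp": [
    [0.0,0.06,-0.01],
    [0.005,0.06,-0.01],
    [0.005,0.06,-0.01]
  ],
  "turn": [
    [0,0,0],
    [0,0,0],
    [0,0,0]
  ],
  "claw": [1,1,1]
}}

```text
clock: 14.35
position: [0.5594, -0.2329, 0.1282]
ee_rot: [-3.141, -0.004, 3.013]
wrist_force: [-0.6, -2.1, 0.7]
finger_gap: 0.0003
```

```bash
python3 -c "
from h import *
st([.016,-.20,.127],0)
im=robot.get_image('side');cv2.imwrite('pics/s14.png',cv2.resize(im['color'][100:180,340:440],None,fx=7,fy=7,interpolation=2))
o=robot.get_obs();P=o['position'];R=Ro.from_euler('xyz',o['ee_rot']).as_matrix()
for d in (0,.019,.032): print(d,pix(im,P+R[:,2]*d).round(1))
t=robot.get_image('top');cv2.imwrite('pics/t14.png',cv2.resize(t['color'][200:290,380:500],None,fx=6,fy=6,interpolation=2))
for d in (0,.019): print(d,pix(t,P+R[:,2]*d).round(1))
"
```

```text
t 14.35 pos [ 0.5594 -0.2329  0.1282] cab [ 0.0207 -0.2477  0.1282] gap 0.0 F [-0.6 -2.1  0.7] q [ 0.6   0.54 -0.4   1.74  0.26  0.91  1.54]
toolcab [[-1.0, -0.004, -0.004], [-0.004, 1.0, -0.0], [0.004, -0.0, -1.0]]
dp units [ 0.03  0.96 -0.02]
turn units [-0.   -0.03 -0.03]
0 [[375.4 119.6]]
0.019 [[374.4 126.2]]
0.032 [[373.7 130.7]]
0 [[439.1 244.2]]
0.019 [[436.6 244. ]]
```

View pics/s14.png

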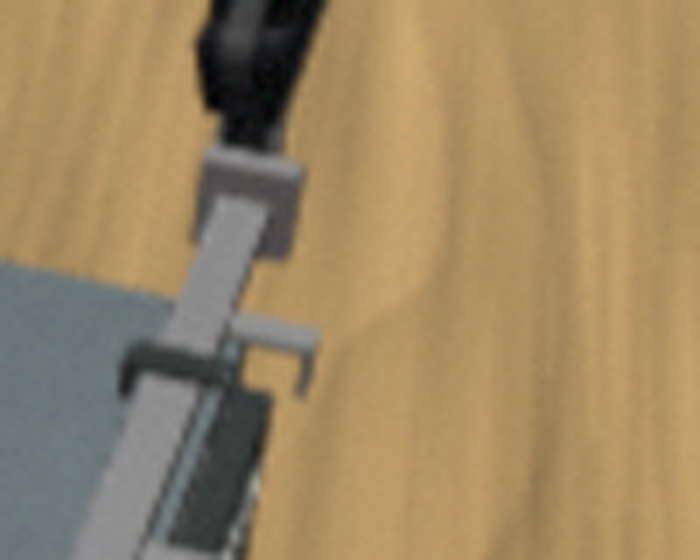

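View pics/t14.png

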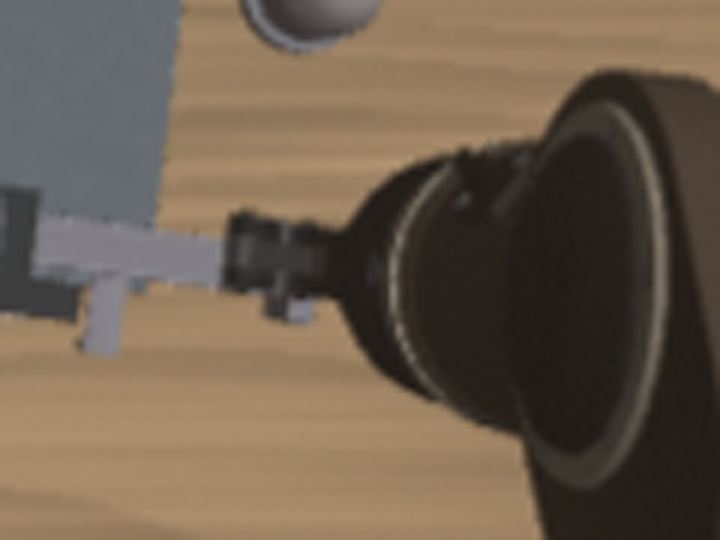

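Emit:
{"api": "send_rows", "payload": {
  "dp": [
    [0.0,0.08,0],
    [0.005,0.09,0],
    [0.005,0.1,0],
    [0.005,0.1,0],
    [0.005,0.1,0]
  ],
  "turn": [
    [0,0,0],
    [0,0,0],
    [0,0,0],
    [0,0,0],
    [0,0,0]
  ],
  "claw": [1,1,1,1,1]
}}

```text
clock: 14.95
position: [0.5615, -0.2086, 0.1283]
ee_rot: [-3.141, -0.002, 3.012]
wrist_force: [1.4, -3.1, -0.3]
finger_gap: 0.0001
```

```bash
python3 -c "
from h import *
st([.016,-.20,.127],0)
im=robot.get_image('side');cv2.imwrite('pics/s15.png',cv2.resize(im['color'][50:250,260:560],None,fx=2.6,fy=2.6))
"
```

```text
t 14.95 pos [ 0.5615 -0.2086  0.1283] cab [ 0.0195 -0.2233  0.1283] gap 0.0 F [ 1.4 -3.1 -0.3] q [ 0.57  0.53 -0.4   1.76  0.26  0.9   1.5 ]
toolcab [[-1.0, -0.003, -0.002], [-0.003, 1.0, -0.001], [0.002, -0.001, -1.0]]
dp units [-0.01  0.47 -0.03]
turn units [ 0.   -0.01 -0.02]
```

View pics/s15.png

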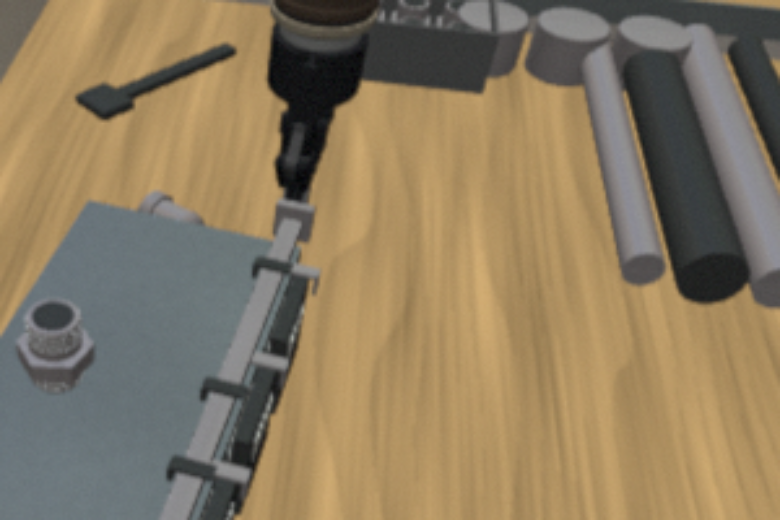

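Emit:
{"api": "send_rows", "payload": {
  "dp": [
    [0.005,0.1,0],
    [0.008,0.1,0],
    [0.008,0.09,0],
    [0.008,0.08,0],
    [0.008,0.06,0]
  ],
  "turn": [
    [0,0,0],
    [0,0,0],
    [0,0,0],
    [0,0,0],
    [0,0,0]
  ],
  "claw": [1,1,1,1,1]
}}

```text
clock: 15.5
position: [0.5628, -0.19, 0.1285]
ee_rot: [-3.134, -0.001, 3.01]
wrist_force: [1.0, -12.2, -0.4]
finger_gap: -0.0001
```

Emit:
{"api": "send_rows", "payload": {
  "dp": [
    [0.006,0.05,0],
    [0.006,0.05,0],
    [0.006,0.05,0]
  ],
  "turn": [
    [0,0,0],
    [0,0,0],
    [0,0,0]
  ],
  "claw": [1,1,1]
}}

```text
clock: 15.8
position: [0.5627, -0.1901, 0.1286]
ee_rot: [-3.125, -0.001, 3.003]
wrist_force: [2.2, -8.7, -0.5]
finger_gap: 0.0
```

```bash
python3 -c "
from h import *
st([.016,-.19,.127],0)
im=robot.get_image('side');cv2.imwrite('pics/s16.png',cv2.resize(im['color'][50:250,260:560],None,fx=2.6,fy=2.6))
"
```

```text
t 15.8 pos [ 0.5627 -0.1901  0.1286] cab [ 0.0182 -0.2048  0.1286] gap 0.0 F [ 2.2 -8.7 -0.5] q [ 0.53  0.52 -0.4   1.78  0.27  0.9   1.44]
toolcab [[-1.0, 0.005, -0.001], [0.005, 1.0, -0.017], [0.001, -0.017, -1.0]]
dp units [-0.01  0.3  -0.03]
turn units [ 0.12 -0.02  0.04]
```

View pics/s16.png

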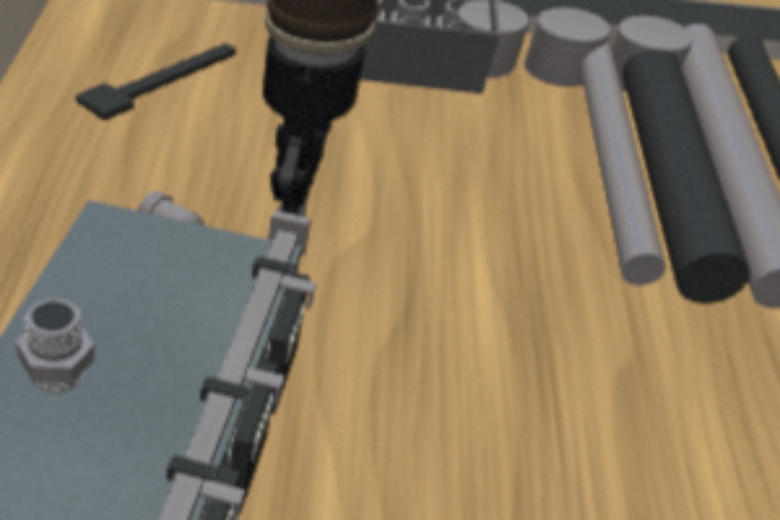

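Emit:
{"api": "send_rows", "payload": {
  "dp": [
    [0.01,0.12,0],
    [0.01,0.12,0],
    [0,0,0]
  ],
  "turn": [
    [0.06,0,0],
    [0.06,0,0],
    [0,0,0]
  ],
  "claw": [1,1,1]
}}

```text
clock: 16.15
position: [0.562, -0.1912, 0.1285]
ee_rot: [-3.127, -0.001, 2.993]
wrist_force: [-0.3, -0.2, 0.2]
finger_gap: 0.0002
```

Emit:
{"api": "send_rows", "payload": {
  "dp": [
    [-0.03,-0.3,0],
    [-0.06,-0.6,0],
    [-0.06,-0.6,0.2],
    [0,-0.6,0.5],
    [0,-0.3,0.7]
  ],
  "turn": [
    [0,0,0],
    [0,0,0],
    [0,0,0],
    [0,0,0],
    [0,0,0]
  ],
  "claw": [1,1,1,1,1]
}}

```text
clock: 16.65
position: [0.5496, -0.3088, 0.1941]
ee_rot: [-3.136, -0.016, 3.003]
wrist_force: [0.1, -0.2, -0.7]
finger_gap: -0.0001
```

```bash
python3 -c "
from h import *
st()
im=robot.get_image('side');cv2.imwrite('pics/s17.png',cv2.resize(im['color'][110:310,210:510],None,fx=2.6,fy=2.6))
t=robot.get_image('top');cv2.imwrite('pics/t17.png',cv2.resize(t['color'][120:290,190:460],None,fx=2.9,fy=2.9))
for c,i in (('top',t),('side',im)):
  for n in ['lock_bar_end','drawer_a_front','nipple_a_mid','elbow_mid','cap_mid','hex_nipple_mid']:
    for d in robot.spot_point(n,c): print(c,n,cab(w(i,d['at'])).round(3),round(d['confidence'],2))
"
```

```text
t 16.65 pos [ 0.5496 -0.3088  0.1941] cab [ 0.021  -0.3242  0.1941] gap -0.0 F [ 0.1 -0.2 -0.7] q [ 0.71  0.51 -0.39  1.61  0.22  1.08  1.68]
toolcab [[-1.0, 0.006, -0.016], [0.006, 1.0, -0.005], [0.016, -0.006, -1.0]]
top drawer_a_front [-0.011  0.115  0.057] 0.65
top elbow_mid [ 0.136 -0.25   0.039] 0.57
top cap_mid [-0.088  0.248  0.02 ] 0.64
top hex_nipple_mid [0.141 0.034 0.137] 0.78
side lock_bar_end [ 0.016 -0.191  0.118] 0.9
side lock_bar_end [-0.084  0.249  0.019] 0.29
side drawer_a_front [-0.011  0.114  0.049] 0.55
side nipple_a_mid [ 0.007 -0.004 -0.003] 0.72
side elbow_mid [ 0.141 -0.25   0.035] 0.51
side elbow_mid [-0.013 -0.113  0.051] 0.39
side cap_mid [-0.084  0.246  0.017] 0.64
side hex_nipple_mid [0.146 0.038 0.141] 0.97
```

View pics/s17.png

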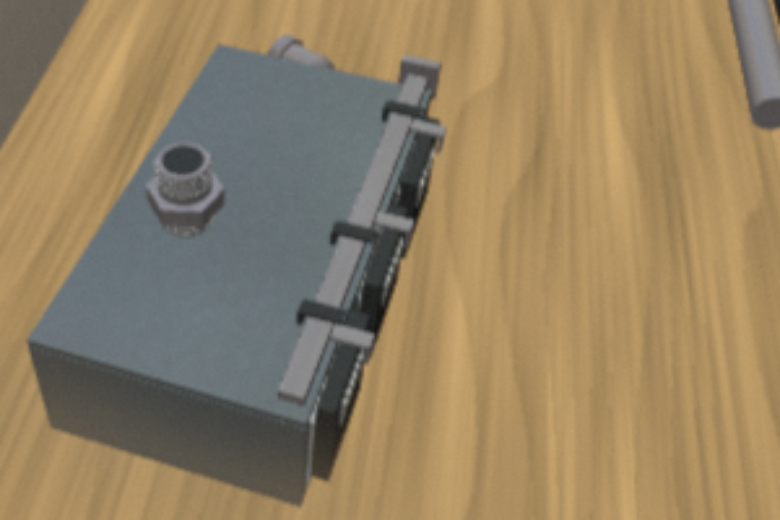

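View pics/t17.png

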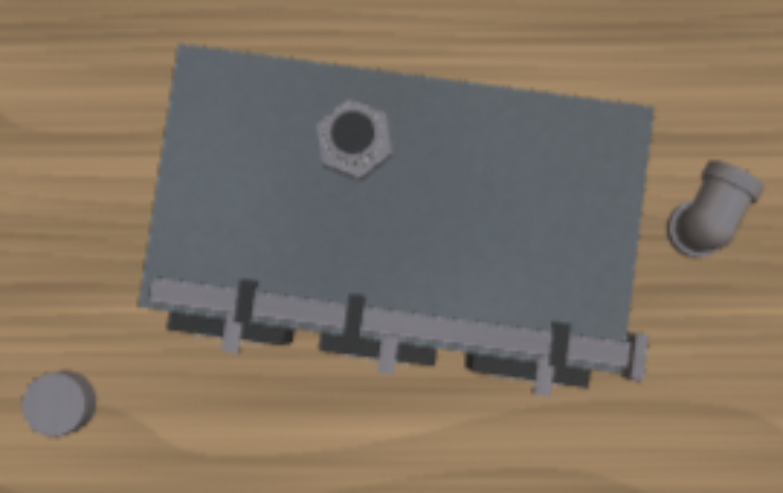

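Emit:
{"api": "send_rows", "payload": {
  "dp": [
    [0,0,0.1],
    [0,0,0],
    [0,0,0]
  ],
  "turn": [
    [0,0,0],
    [0,0,0],
    [0,0,0]
  ],
  "claw": [1,1,1]
}}

```text
clock: 17.65
position: [0.5519, -0.3057, 0.2005]
ee_rot: [-3.135, -0.012, 3.006]
wrist_force: [0.3, 0.6, 0.4]
finger_gap: 0.0
```

```bash
python3 -c "
from h import *
st()
print(robot.job_done())"
```

```text
t 17.65 pos [ 0.5519 -0.3057  0.2005] cab [ 0.0229 -0.3208  0.2005] gap 0.0 F [0.3 0.6 0.4] q [ 0.7   0.5  -0.39  1.61  0.22  1.08  1.68]
toolcab [[-1.0, 0.003, -0.012], [0.003, 1.0, -0.006], [0.012, -0.007, -1.0]]
the job is handed in; nothing more can be done
None
```

The job is done and handed in at about 17.7 s. With closed fingertips I pushed the left drawer and then the middle drawer home, at about 40 mm/s or less. Each met its end stop at about 18 N along the push. I then pushed the lock bar in until it stopped, with about 12 N at the wrist.

**What the last pictures showed:**
- **Drawers:** all three fronts are in line. The network puts the left front at x = -11 mm against the -14 mm it should be, which is within its error.
- **Lock bar:** its push plate is against the cabinet's right side. The plate's outer face reads y = -191 mm, where about -190 mm is fully in.
- **Other fittings:** the cap, elbow and hexagon nipple look unmoved.
- **Robot:** at hand-in the arm stood clear, with wrist force near zero.

**Not confirmed:**
- **Nipples:** both stood upright as long as I could see them, but they cannot be seen once the drawers are shut. The one late "nipple" detection lay below the bench surface, so I took it as false.
- **Lock bar travel:** it moved about 43 mm. That fits a start near 12 mm, and the plate's final position agrees.

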